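Sort the parts of a stripped microfilm reader

ROBOT

A 6-joint arm with a two-finger parallel gripper is mounted at the origin on the work surface. World frame = base frame: x ahead of the robot, y to its left, z up, the work surface at z = 0. Lengths are in m, angles in degrees, forces in N, time in s.
With the tool pointing down it reaches from about 0.3 to 0.75 m from the base axis. Payload 8.5 kg.
Tool frame: the origin (TCP) lies midway between the tips of the shut fingers; the grasp point (between the pads) lies 19 mm behind it; z points along the fingers, y is the line along which they close (so a half turn about z gives the same grasp; the last joint's range is limited). The gripper opens to 85 mm and grips with 20 to 120 N. Pads are 22 mm wide; open, the fingers measure 114 mm over their backs; the gripper's body (76 mm by 85 mm) begins 54 mm behind the grasp point. The pads swing forward as they close: fully open they stand 13 mm farther back than shut.
Start: joints at [-81.434, 21.807, 74.336, -0, 83.858, -12.336], TCP at [0.196, -0.514, 0.231] pointing down, gripper open.
Joint ranges: [-178.18, 178.18], [-50.72, 133.34], [12.68, 142.11], [-81.47, 261.47], [9.98, 163.14], [-165.26, 165.26]. Speed limits (degrees/s): [136.94, 136.94, 180, 180, 180, 180].

INTERFACE

Orientations are given as a 3x3 rotation matrix whose columns are the frame's x, y, z axes.
In Python, from rig import env, get_image, close_job gives the robot as it stands.
- The arm moves only by the tool step_arm, never from a script. Its argument "targets" is a list of rows, each a list of 2 entries, a list of its own where there are three numbers: the shift along the tool's x, y, z as a fraction of full scale, then the turn, a rotation vector about the tool's x, y, z as a fraction of full scale. In form: [[[x, y, z], [wx, wy, wz]], ...]. A call has 1 to 10 rows; each row is the pose to reach, as a shift and turn from the pose commanded when the call began, along the tool's axes at that moment; what a row does not reach only later rows make up. Full scale, the value 1, is 0.3 m for a shift and 45 degrees for a turn. A row lasts 1/12 s, in which the tool goes at most 41.7 mm and 7.16 degrees, less where a joint would pass 70% of its speed; a pose out of reach is approached as far as the arm can. A call with a number of a shift or a turn outside -1 to 1 is refused whole. A call with a gripper value outside its range is refused whole. "jaw" is the finger opening in mm, from 0 to 85.4, set as the call begins (left out, the last holds). The fingers move at their own pace and stop on an object; "grip_force" is the grip in N (left out, the last holds). Time passes only in rows, so rows that repeat a pose let the fingers close. It gives the time, the measured TCP pose, the force, the opening and the grip force at its end, in the units of the state.
- env.observe(): the state, without advancing time (a new reading comes with each control period).
- get_image(name): name is "side" or "top"; returns a dict with "img" (384x512x3 uint8, red, green, blue), "z_map" (384x512 float32, m along the optical axis (not along the pixel's ray), 0 where there is no reading), "intrinsics" (3x3 intrinsics, pixels), "D" ([k1, k2, p1, p2, k3] as OpenCV has them; the pictures are not rectified), "rvec" (rotation vector, rad) and "tvec" (3), from world to camera coordinates, as OpenCV has them. Camera axes: x right, y down, z forward; pixel columns grow to the right and rows downward; lengths in m; the calibration is good to about 2 mm. A picture is of the moment at which its call begins.
- close_job(): hands the job in; it is judged then, once.
The state is a dict: "time_s": time; "q": joint angles; "qvel": joint speeds; "joint_efforts": joint torques, N m; "position": TCP position; "tool_rot": TCP orientation; "ft_force": force on the tool from outside, world axes, zero at the start; "wrist_torque": the same for the moment, N m; "grip_width": finger opening in m; "gripper_force": force on a finger pad.
Only numpy, scipy, OpenCV 4.12 (cv2) and the standard library are available. Lean on these libraries where they do the work, as an engineer would, in place of code of your own. Each camera call takes 0.05 s, during which the arm holds its last target. There are 200 camera calls.

TASK

The microfilm reader has been stripped for overhaul: sort its five loose parts, each set down (not dropped or thrown) flat on the floor of its container and the same way up as it stands now. The two brown bakelite reel caps go in the two-bay wooden tray, one in each bay; the chrome focus wheel and the metal guide roller go in the steel cleaning basket, not touching each other; the rubber foot pad goes in the round scrap tin. Leave the glass lamp shade and the loupe where they stand.

Things in the scene. Friction and masses are not known exactly. Their poses are not given: they have to be found in the camera images.
- reel_cap1: brown bakelite reel cap of the reader, one of two alike (which is which does not matter): a round skirt 46 mm across and 10 mm high with a fluted knob 28 mm across rising from its middle to 32 mm above the underside, a small brass dot on top. Loose, about 60 g. Origin: centre of the underside; z up. Starts standing on the counter, knob up. Grip it by the knob
- reel_cap2: brown bakelite reel cap of the reader, one of two alike (which is which does not matter): a round skirt 46 mm across and 10 mm high with a fluted knob 28 mm across rising from its middle to 32 mm above the underside, a small brass dot on top. Loose, about 60 g. Origin: centre of the underside; z up. Starts standing on the counter, knob up. Grip it by the knob
- focus_wheel: chrome focus wheel: a knurled disc 54 mm across and 14 mm thick with a ring of six dark dots on its face, and a hub 22 mm across rising from the middle to 34 mm above the underside. Loose, about 170 g. Origin: centre of the underside; z up. Starts lying flat on the counter, hub up. Grip it by the hub
- guide_roller: bright metal film guide roller, shaped like a bobbin: 44 mm tall, flanges 32 mm across at both ends (each 6 mm thick), waist 24 mm across, standing on end, with a small dark bore dot on top. Loose, about 120 g. Origin: centre of the underside; z up. Grip it from above across the flanges
- foot_pad: squat black rubber foot pad: a plain cylinder 40 mm across and 26 mm high with a steel washer 18 mm across let into its top. Loose, about 50 g. Origin: centre of the underside; z up. Starts flat on the counter, washer up
- cap_tray: pale wooden two-bay tray lined with grey felt, 84 mm (its x) by 168 mm (its y) outside, 18 mm high, fixed. Walls 6 mm, floor 6 mm thick, so the walls stand 12 mm above the floor. A divider 6 mm thick across the middle (at y = 0, as high as the walls) makes two square bays, each 72 by 75 mm inside, centred at y = +40.5 mm and y = -40.5 mm. Origin: centre of the underside; y along the tray, z up
- wash_basket: long shallow cleaning basket of perforated bright steel with a small wire loop at each short end, 92 mm (its x) by 168 mm (its y), 14 mm high, fixed, one undivided space 86 by 162 mm inside. Walls and floor 3 mm thick, so the walls stand 11 mm above the floor. Origin: centre of the underside; y along the basket, z up
- scrap_tin: round shallow aluminium tin, 84 mm across outside, 11 mm high, fixed, 79 mm across inside; floor 3 mm thick, so the wall stands 8 mm above the floor. Origin: centre of the underside; z up
- lamp_shade: bystander: bell-shaped frosted glass lamp shade standing mouth down, 72 mm across, with a brass collar 30 mm across on top, 60 mm tall in all. Loose. Origin: centre of the underside; z up. To be left alone
- loupe: bystander: small stand loupe, a white foot 34 mm across and 20 mm high under a black ring 40 mm across with a pale lens on top, 40 mm tall in all. Loose. Origin: centre of the underside; z up. To be left alone
Not all that is in view belongs to the job. Of the things shaped like the scrap_tin, the aluminium one is meant. Leave any orange look-alike of the guide_roller alone.

How it is judged:
By the outcome, as a careful person would: the job done as asked, in the order asked, and still so for the second after the job is handed in, with the robot touching nothing.
It also fails if it takes over 118 s, if anything falls off the work surface, if the arm or the gripper's body presses on something with over 40 N, if the wrist force passes 120 N, or if a joint passes its speed limit or range.

## Working session

There is one attempt and no reset: what is moved stays moved. The work goes in short steps, Python scripts to look and compute and a tool call to move; the robot and the scene stay as the last step left them, time stands still between calls to the robot, and variables do not carry over. Pictures are saved under pics/ and viewed, at most 14 in all, crops included, and the job is handed in when it is done.

Besides the shell and the picture viewer there is one more tool, called after "Call:" by a JSON object that holds its "method" and its "body". step_arm: Moves the arm, as the interface text tells. Its arguments: {"type":"object","properties":{"targets":{"type":"array","items":{"type":"array"}},"jaw":{"type":"number"},"grip_force":{"type":"number"}},"required":["targets"]}

```bash
mkdir -p pics; ls; python3 - <<'E'
from rig import env,get_image
import cv2,pickle
s=env.observe();print({k:s[k] for k in('time_s','position','tool_rot','grip_width')})
d={n:get_image(n) for n in('side','top')}
pickle.dump(d,open('im0.pkl','wb'))
for n in d:
    cv2.imwrite(f'pics/{n}0.png',cv2.resize(d[n]['img'][:,:,::-1],(800,600),interpolation=cv2.INTER_CUBIC))
    print(n,d[n]['intrinsics'],d[n]['D'],d[n]['rvec'],d[n]['tvec'])
E
```

```text
pics
{'time_s': 0.0, 'position': array([ 0.19618236, -0.51351723,  0.23072637]), 'tool_rot': array([[ 9.34178951e-01,  3.56804752e-01, -2.38855995e-04],
       [ 3.56804726e-01, -9.34177949e-01,  1.39515755e-03],
       [ 2.74664839e-04, -1.38855176e-03, -9.99998998e-01]]), 'grip_width': 0.08571391505890774}
side [[411.44902295   0.         255.29978974]
 [  0.         411.44902295 181.57543012]
 [  0.           0.           1.        ]] [-0.08160921  0.          0.          0.          0.        ] [ 0.40912211 -2.56690767  1.49886573] [0.57674695 0.10559506 0.90098024]
top [[475.28726081   0.         259.49529891]
 [  0.         475.28726081 190.61676897]
 [  0.           0.           1.        ]] [-0.1565196  0.         0.         0.         0.       ] [ 2.19372502 -2.15754829  0.08350238] [0.05620865 0.58176102 1.34050614]
```

View pics/top0.png

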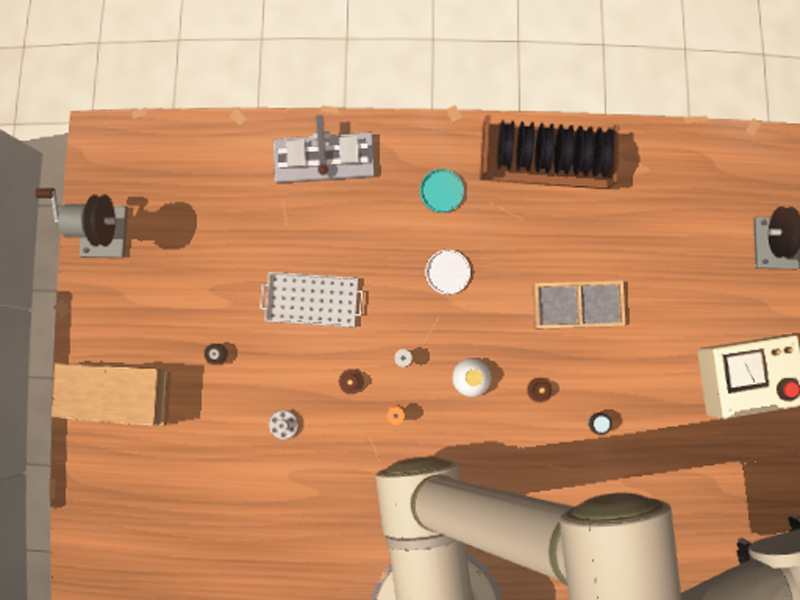

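View pics/side0.png

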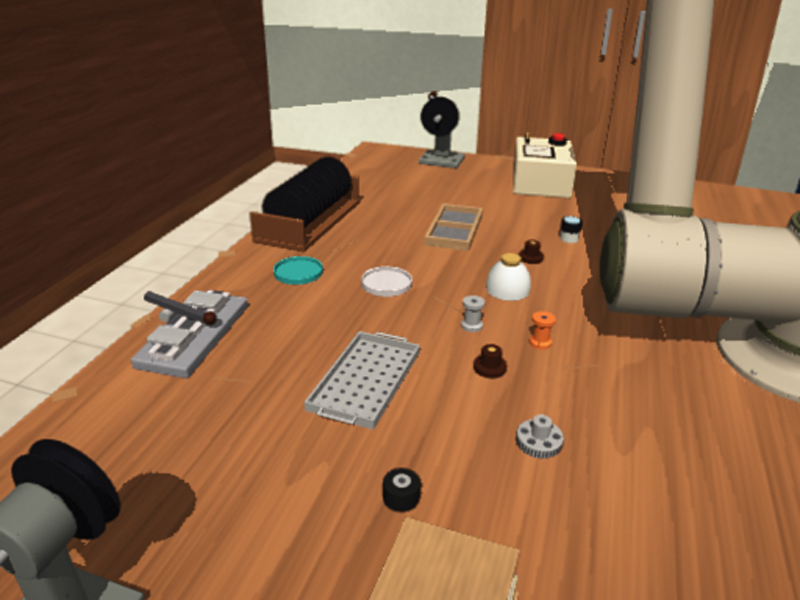

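The top view (800-wide picture) shows the caps at (350,381) and (541,389), the wheel at (284,424), the roller at (403,357) and the pad at (215,353). The aluminium tin is at (448,272), the basket at (313,300) and the tray at (580,304). Things to leave alone are the orange roller at (396,414), the shade at (472,378), the loupe at (600,423) and the teal tin. The side view agrees.

```bash
cat > h.py <<'E'
import numpy as np,cv2
def cloud(d):
    K,D=d['intrinsics'],np.array(d['D'],float)
    h,w=d['z_map'].shape
    u,v=np.meshgrid(np.arange(w),np.arange(h))
    p=cv2.undistortPoints(np.stack([u,v],-1).reshape(-1,1,2).astype(float),K,D).reshape(h,w,2)
    z=d['z_map'].astype(float)
    R=cv2.Rodrigues(np.array(d['rvec'],float))[0]
    P=np.dstack([p[...,0]*z,p[...,1]*z,z])-np.array(d['tvec']).ravel()
    P=P@R
    P[z==0]=np.nan
    return P
def near(P,c,r,lo,hi):
    m=(np.hypot(P[...,0]-c[0],P[...,1]-c[1])<r)&(P[...,2]>lo)&(P[...,2]<hi)
    return P[m]
E
python3 - <<'E'
import pickle;from h import *
np.set_printoptions(precision=4,suppress=True)
d=pickle.load(open('im0.pkl','rb'))
C={n:cloud(d[n]) for n in d}
px={'capA':(350,381,.032,.014),'capB':(541,389,.032,.014),'wheel':(284,424,.034,.011),'roller':(403,357,.044,.016),'pad':(215,353,.026,.020),'orange':(396,414,.044,.016),'shade':(472,378,.06,.015),'loupe':(600,423,.04,.02)}
for n,(u,v,h,r) in px.items():
    c=C['top'][int(v*.64),int(u*.64)]
    print(n,c,end=' ')
    for k in C:
        q=near(C[k],c,r*1.8,h-.008,h+.008)
        if len(q)>2:
            (x,y),rr=cv2.minEnclosingCircle(q[:,:2].astype(np.float32)); print(k,len(q),q.mean(0),'mec',np.array([x,y,rr]),end=' ')
    print()
for n,(u,v,r,lo,hi) in {'tray':(580,304,.11,.012,.025),'basket':(313,300,.11,.009,.02),'tin':(448,272,.055,.007,.016)}.items():
    c=C['top'][int(v*.64),int(u*.64)];print(n,c)
    for k in C:
        q=near(C[k],c,r,lo,hi)
        if len(q)>4:
            (a,b,t)=cv2.minAreaRect((q[:,:2]*1000).astype(np.float32));print('  ',k,len(q),a,b,t,cv2.minEnclosingCircle(q[:,:2].astype(np.float32)))
for k in C:
    q=near(C[k],(.45,.05),.25,-.02,.006);print(k,'table z',np.median(q[:,2]))
# colour-mask views
im=d['top']['img'];hsv=cv2.cvtColor(im,cv2.COLOR_RGB2HSV)
for n,(u,v,*_) in px.items(): print(n,im[int(v*.64),int(u*.64)])
E
```

```text
capA [0.4293 0.1639 0.0341] side 119 [0.4224 0.1701 0.0303] mec [0.4224 0.1673 0.015 ] top 80 [0.4262 0.1652 0.0319] mec [0.4263 0.1658 0.0144] 
capB [ 0.4203 -0.1829  0.0329] side 55 [ 0.4138 -0.1777  0.0302] mec [ 0.4142 -0.1815  0.0144] top 81 [ 0.4157 -0.1821  0.0317] mec [ 0.4151 -0.1828  0.0142] 
wheel [0.3475 0.2843 0.0369] side 116 [0.3419 0.2932 0.0329] mec [0.3428 0.2906 0.0118] top 50 [0.3457 0.2878 0.0333] mec [0.3462 0.2887 0.0114] 
roller [0.4734 0.071  0.0456] side 111 [0.468  0.0742 0.0431] mec [0.468  0.0704 0.017 ] top 96 [0.4711 0.069  0.0441] mec [0.4713 0.0696 0.0157] 
pad [0.4752 0.4174 0.0281] side 439 [0.4685 0.4239 0.0254] mec [0.469  0.4211 0.0208] top 144 [0.4714 0.4178 0.0255] mec [0.4713 0.4188 0.0198] 
orange [0.3721 0.0805 0.0416] side 120 [0.3661 0.0861 0.043 ] mec [0.3656 0.0832 0.0173] top 99 [0.367  0.0808 0.0444] mec [0.367  0.0812 0.0159] 
shade [ 0.4393 -0.0547  0.0614] side 87 [ 0.4345 -0.0514  0.0584] mec [ 0.435  -0.0542  0.016 ] top 104 [ 0.4382 -0.0576  0.0596] mec [ 0.4367 -0.0583  0.0174] 
loupe [ 0.3595 -0.2904  0.0443] side 90 [ 0.3538 -
[... 770 characters left out ...]
40136719) 87.00434875488281 ((0.5755693912506104, 0.24225293099880219), 0.09542054682970047)
tin [ 0.6326 -0.0107  0.0028]
   side 123 (630.251220703125, -7.215129852294922) (81.89014434814453, 83.26899719238281) 72.10110473632812 ((0.6315630078315735, -0.007475404534488916), 0.04313785955309868)
   top 129 (633.1712036132812, -9.770179748535156) (84.69235229492188, 82.02760314941406) 72.5343246459961 ((0.629178524017334, -0.0046425918117165565), 0.05127157270908356)
side table z -5.0966078396538826e-05
top table z 0.0003365324601157213
capA [225 170  97]
capB [187 135  78]
wheel [207 192 182]
roller [128 113 108]
pad [171 156 148]
orange [231 142  88]
shade [246 210 116]
loupe [221 236 237]
```

Call:
{"method": "step_arm", "body": {"targets": [[[0.85,-0.61,0.2],[0,0,-1]],[[0.85,-0.61,0.2],[0,0,-1]],[[0.85,-0.61,0.2],[0,0,-1]],[[0.85,-0.61,0.2],[0,0,-1]],[[0.85,-0.61,0.2],[0,0,-1]],[[0.85,-0.61,0.2],[0,0,-1]],[[0.85,-0.61,0.2],[0,0,-1]],[[0.85,-0.61,0.2],[0,0,-1]],[[0.85,-0.61,0.2],[0,0,-1]],[[0.85,-0.61,0.2],[0,0,-1]]], "jaw": 55, "grip_force": 40}}

```text
time_s: 0.93
position: [0.3695, -0.2508, 0.1711]
tool_rot: [[0.406, 0.914, -0.001], [0.914, -0.406, 0.0], [0.0, -0.001, -1.0]]
ft_force: [-0.3, -0.2, 0.6]
grip_width: 0.0547
gripper_force: 0.0
```

```bash
cat > g.py <<'E'
import sys,numpy as np
from rig import env
from scipy.spatial.transform import Rotation as Ro
# usage: g.py x y z yaw  -> shift & turn in units
x,y,z,yaw=map(float,sys.argv[1:5])
s=env.observe();R=np.array(s['tool_rot']);p=np.array(s['position'])
T=Ro.from_euler('z',yaw,degrees=True).as_matrix()@np.diag([1,-1,-1.])
print('t',s['time_s'],'p',p.round(4),'w',round(float(s['grip_width']),4),'f',np.round(s['ft_force'],1))
print('shift',(R.T@(np.array([x,y,z])-p)/.3).round(3),'turn',np.degrees(Ro.from_matrix(R.T@T).as_rotvec()/45).round(3))
E
python3 g.py .4146 -.182 .12 90
```

```text
t 0.9333 p [ 0.3695 -0.2508  0.1711] w 0.0547 f [-0.3 -0.2  0.6]
shift [0.271 0.044 0.17 ] turn [-0.001 -0.    -0.532]
```

Call:
{"method": "step_arm", "body": {"targets": [[[0.271,0.044,0.17],[0,0,-0.532]],[[0.271,0.044,0.17],[0,0,-0.532]],[[0.271,0.044,0.17],[0,0,-0.532]],[[0.271,0.044,0.17],[0,0,-0.532]],[[0.271,0.044,0.17],[0,0,-0.532]],[[0.271,0.044,0.38],[0,0,-0.532]],[[0.271,0.044,0.38],[0,0,-0.532]],[[0.271,0.044,0.38],[0,0,-0.532]],[[0.271,0.044,0.38],[0,0,-0.532]]]}}

```text
time_s: 1.68
position: [0.4141, -0.1841, 0.0575]
tool_rot: [[0.006, 1.0, -0.001], [1.0, -0.006, 0.001], [0.001, -0.001, -1.0]]
ft_force: [0.2, -0.3, 0.0]
grip_width: 0.0548
gripper_force: 0.0
```

```bash
python3 g.py .4146 -.182 .014 90; python3 - <<'E'
from rig import get_image
import cv2
d=get_image('side');c=d['img'][110:210,270:400]
cv2.imwrite('pics/s1.png',cv2.resize(c[:,:,::-1],(780,600),interpolation=cv2.INTER_CUBIC))
E
```

```text
t 1.6833 p [ 0.4141 -0.1841  0.0575] w 0.0548 f [ 0.2 -0.3  0. ]
shift [0.007 0.002 0.145] turn [-0.001 -0.001 -0.007]
```

View pics/s1.png

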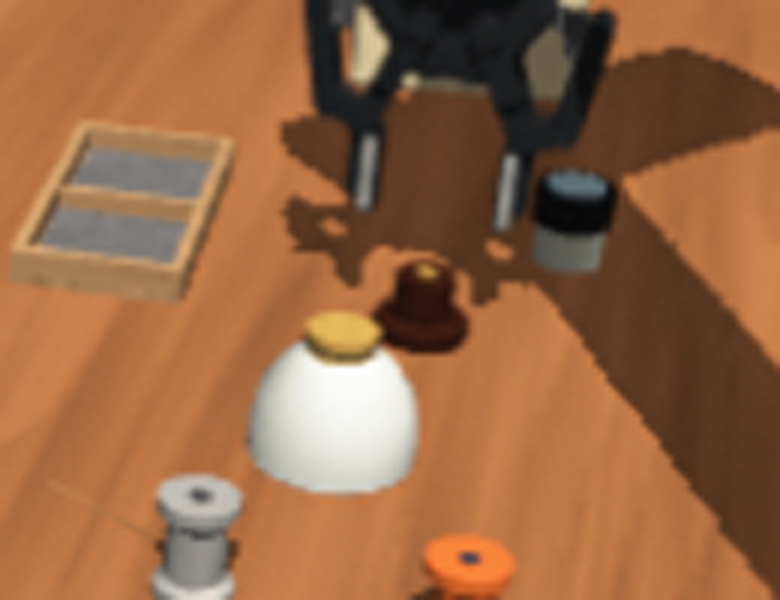

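The fingers (picture 365,205 and 503,225) straddle the cap at (425,270) and clear both the shade and the loupe. I'll descend and close.

Call:
{"method": "step_arm", "body": {"targets": [[[0.007,0.002,0.07],[0,0,0]],[[0.007,0.002,0.14],[0,0,0]],[[0.007,0.002,0.145],[0,0,0]],[[0.007,0.002,0.145],[0,0,0]]]}}

```text
time_s: 2.07
position: [0.4153, -0.1815, 0.0147]
tool_rot: [[0.004, 1.0, 0.0], [1.0, -0.004, -0.0], [-0.0, 0.0, -1.0]]
ft_force: [0.5, 0.4, -0.4]
grip_width: 0.0548
gripper_force: 0.0
```

Call:
{"method": "step_arm", "body": {"targets": [[[0,0,0],[0,0,0]],[[0,0,0],[0,0,0]],[[0,0,0],[0,0,0]],[[0,0,0],[0,0,0]],[[0,0,0],[0,0,0]],[[0,0,0],[0,0,0]],[[0,0,0],[0,0,0]],[[0,0,0],[0,0,0]]], "jaw": 10}}

```text
time_s: 2.73
position: [0.4157, -0.1815, 0.0154]
tool_rot: [[0.003, 1.0, 0.002], [1.0, -0.003, -0.002], [-0.002, 0.002, -1.0]]
ft_force: [-1.1, 0.4, 7.9]
grip_width: 0.0266
gripper_force: 38.7
```

```bash
python3 g.py .4146 -.182 .12 92.8
```

```text
t 2.7333 p [ 0.4157 -0.1815  0.0154] w 0.0266 f [-1.1  0.4  7.9]
shift [-0.002 -0.003 -0.349] turn [ 0.003  0.003 -0.066]
```

Call:
{"method": "step_arm", "body": {"targets": [[[0,0,-0.05],[0,0,0]],[[0,0,-0.15],[0,0,0]],[[0,0,-0.25],[0,0,0]],[[-0.05,0.08,-0.33],[0,0,-0.06]],[[-0.12,0.18,-0.33],[0,0,-0.06]],[[-0.2,0.28,-0.33],[0,0,-0.06]],[[-0.28,0.39,-0.33],[0,0,-0.06]],[[-0.35,0.48,-0.33],[0,0,-0.06]],[[-0.387,0.534,-0.33],[0,0,-0.06]],[[-0.387,0.534,-0.33],[0,0,-0.06]]]}}

```text
time_s: 3.57
position: [0.5771, -0.2997, 0.1131]
tool_rot: [[-0.044, 0.999, 0.002], [0.999, 0.044, -0.002], [-0.002, 0.002, -1.0]]
ft_force: [-0.9, 0.8, -0.8]
grip_width: 0.0262
gripper_force: 39.6
```

```bash
python3 g.py .5758 -.2975 .0214 92.8
```

```text
t 3.5667 p [ 0.5771 -0.2997  0.1131] w 0.0262 f [-0.9  0.8 -0.8]
shift [ 0.008 -0.005  0.305] turn [ 0.003  0.002 -0.007]
```

Call:
{"method": "step_arm", "body": {"targets": [[[0.006,-0.004,0.1],[0,0,0]],[[0.006,-0.004,0.2],[0,0,0]],[[0.006,-0.004,0.27],[0,0,0]],[[0.006,-0.004,0.285],[0,0,0]],[[0.006,-0.004,0.293],[0,0,0]],[[0.006,-0.004,0.3],[0,0,0]],[[0.006,-0.004,0.304],[0,0,0]],[[0.006,-0.004,0.304],[0,0,0]]]}}

```text
time_s: 4.23
position: [0.574, -0.296, 0.0229]
tool_rot: [[-0.044, 0.999, 0.002], [0.999, 0.044, -0.001], [-0.001, 0.002, -1.0]]
ft_force: [-0.2, -0.8, -0.0]
grip_width: 0.0262
gripper_force: 39.6
```

```bash
python3 g.py .5758 -.2975 .0214 92.8; python3 - <<'E'
from rig import get_image
import cv2
d=get_image('side');c=d['img'][110:170,255:333]
cv2.imwrite('pics/s2.png',cv2.resize(c[:,:,::-1],(780,600),interpolation=cv2.INTER_CUBIC))
E
```

```text
t 4.2333 p [ 0.574  -0.296   0.0229] w 0.0262 f [-0.2 -0.8 -0. ]
shift [-0.005  0.006  0.005] turn [ 0.002  0.002 -0.006]
```

View pics/s2.png

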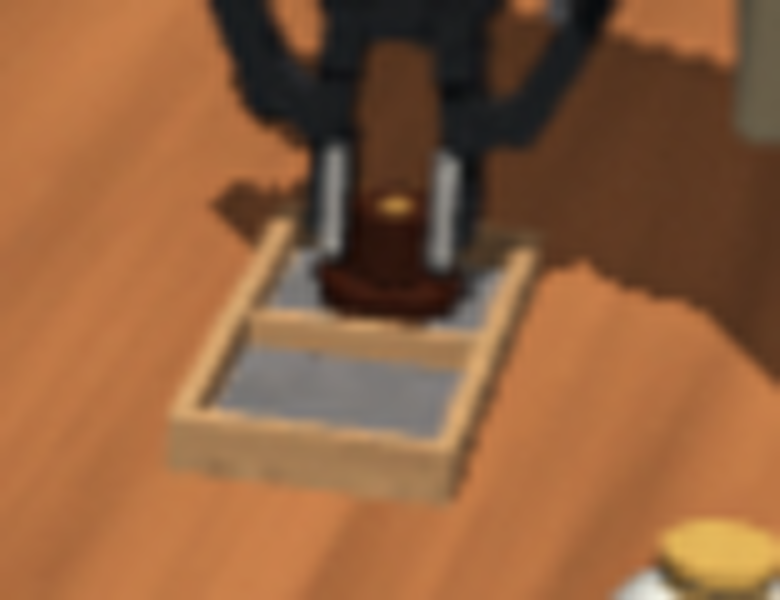

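The cap (390,285) is inside the far bay and clear of its walls. I'll lower it to contact.

Call:
{"method": "step_arm", "body": {"targets": [[[0,0,0.003],[0,0,0]],[[0,0,0.005],[0,0,0]],[[0,0,0.007],[0,0,0]],[[0,0,0.007],[0,0,0]]]}}

```text
time_s: 4.62
position: [0.5739, -0.296, 0.0214]
tool_rot: [[-0.044, 0.999, 0.001], [0.999, 0.044, -0.001], [-0.001, 0.001, -1.0]]
ft_force: [-3.0, 2.3, 11.2]
grip_width: 0.0263
gripper_force: 40.9
```

Call:
{"method": "step_arm", "body": {"targets": [[[0,0,-0.001],[0,0,0]],[[0,0,-0.001],[0,0,0]],[[0,0,-0.001],[0,0,0]],[[0,0,-0.001],[0,0,0]],[[0,0,-0.001],[0,0,0]],[[0,0,-0.05],[0,0,0]],[[0,0,-0.15],[0,0,0]],[[0,0,-0.28],[0,0,0]],[[0,0,-0.35],[0,0,0]],[[0,0,-0.35],[0,0,0]]], "jaw": 50}}

```text
time_s: 5.45
position: [0.5753, -0.297, 0.13]
tool_rot: [[-0.044, 0.999, 0.007], [0.999, 0.045, -0.006], [-0.006, 0.007, -1.0]]
ft_force: [-0.7, -0.3, -0.9]
grip_width: 0.0501
gripper_force: 0.0
```

```bash
python3 g.py .4244 .1665 .12 90
```

```text
t 5.45 p [ 0.5753 -0.297   0.13  ] w 0.0501 f [-0.7 -0.3 -0.9]
shift [ 1.566 -0.434  0.021] turn [0.009 0.008 0.057]
```

Call:
{"method": "step_arm", "body": {"targets": [[[0.9,-0.25,0.0],[0,0,0.05]],[[0.9,-0.25,0.0],[0,0,0.05]],[[0.9,-0.25,0.0],[0,0,0.05]],[[0.9,-0.25,0.0],[0,0,0.05]],[[0.9,-0.25,0.0],[0,0,0.05]],[[0.9,-0.25,0.0],[0,0,0.05]],[[0.9,-0.25,0.0],[0,0,0.05]],[[0.9,-0.25,0.0],[0,0,0.05]]], "jaw": 55}}

```text
time_s: 6.12
position: [0.484, -0.0247, 0.1241]
tool_rot: [[-0.009, 1.0, -0.003], [1.0, 0.009, 0.002], [0.002, -0.003, -1.0]]
ft_force: [0.2, -0.6, -0.3]
grip_width: 0.0555
gripper_force: 0.0
```

```bash
python3 g.py .4244 .1665 .1 90
```

```text
t 6.1167 p [ 0.484  -0.0247  0.1241] w 0.0555 f [ 0.2 -0.6 -0.3]
shift [ 0.639 -0.193  0.082] turn [-0.004 -0.002  0.012]
```

Call:
{"method": "step_arm", "body": {"targets": [[[0.639,-0.193,0.0],[0,0,0.01]],[[0.639,-0.193,0.0],[0,0,0.01]],[[0.639,-0.193,0.05],[0,0,0.01]],[[0.639,-0.193,0.1],[0,0,0.01]],[[0.639,-0.193,0.15],[0,0,0.01]],[[0.639,-0.193,0.2],[0,0,0.01]],[[0.639,-0.193,0.22],[0,0,0.01]],[[0.639,-0.193,0.22],[0,0,0.01]]]}}

```text
time_s: 6.78
position: [0.4274, 0.1618, 0.0573]
tool_rot: [[0.002, 1.0, -0.003], [1.0, -0.002, -0.0], [-0.0, -0.003, -1.0]]
ft_force: [0.7, -0.3, 0.8]
grip_width: 0.0552
gripper_force: 0.0
```

```bash
python3 g.py .4244 .1665 .0147 90
```

```text
t 6.7833 p [0.4274 0.1618 0.0573] w 0.0552 f [ 0.7 -0.3  0.8]
shift [ 0.016 -0.01   0.142] turn [-0.004  0.001 -0.003]
```

Call:
{"method": "step_arm", "body": {"targets": [[[0.015,-0.01,0.0],[0,0,0]],[[0.015,-0.01,0.04],[0,0,0]],[[0.015,-0.01,0.09],[0,0,0]],[[0.015,-0.01,0.13],[0,0,0]],[[0.015,-0.01,0.142],[0,0,0]],[[0.015,-0.01,0.142],[0,0,0]]]}}

```text
time_s: 7.28
position: [0.4252, 0.166, 0.0161]
tool_rot: [[0.004, 1.0, -0.0], [1.0, -0.004, -0.0], [-0.0, -0.0, -1.0]]
ft_force: [-0.3, -0.7, 0.1]
grip_width: 0.0551
gripper_force: 0.0
```

Call:
{"method": "step_arm", "body": {"targets": [[[0,0,0],[0,0,0]],[[0,0,0],[0,0,0]],[[0,0,0],[0,0,0]],[[0,0,0],[0,0,0]],[[0,0,0],[0,0,0]],[[0,0,0],[0,0,0]],[[0,0,0],[0,0,0]],[[0,0,0],[0,0,0]]], "jaw": 10}}

```text
time_s: 7.95
position: [0.4255, 0.1665, 0.017]
tool_rot: [[0.003, 1.0, 0.002], [1.0, -0.003, -0.0], [-0.0, 0.002, -1.0]]
ft_force: [-0.3, -1.8, 6.3]
grip_width: 0.0265
gripper_force: 38.9
```

Call:
{"method": "step_arm", "body": {"targets": [[[0,0,-0.05],[0,0,0]],[[0,0,-0.15],[0,0,0]],[[0,0,-0.25],[0,0,0]],[[0,0,-0.35],[0,0,0]],[[0,0,-0.35],[0,0,0]],[[0,0,-0.35],[0,0,0]]]}}

```text
time_s: 8.45
position: [0.4254, 0.1667, 0.1225]
tool_rot: [[0.003, 1.0, 0.004], [1.0, -0.003, 0.0], [0.0, 0.004, -1.0]]
ft_force: [0.5, -1.1, -1.7]
grip_width: 0.0266
gripper_force: 39.5
```

```bash
python3 g.py .5718 -.2165 .0214 92.8
```

```text
t 8.45 p [0.4254 0.1667 0.1225] w 0.0266 f [ 0.5 -1.1 -1.7]
shift [-1.276  0.49   0.338] turn [ 0.005 -0.    -0.066]
```

Call:
{"method": "step_arm", "body": {"targets": [[[-0.12,0.05,0],[0,0,0]],[[-0.25,0.1,0],[0,0,-0.02]],[[-0.37,0.145,0],[0,0,-0.04]],[[-0.5,0.195,0],[0,0,-0.06]],[[-0.62,0.24,0],[0,0,-0.06]],[[-0.74,0.29,0],[0,0,-0.06]],[[-0.86,0.335,0],[0,0,-0.06]],[[-0.95,0.37,0],[0,0,-0.06]],[[-1.0,0.385,0],[0,0,-0.06]],[[-1.0,0.385,0],[0,0,-0.06]]]}}

```text
time_s: 9.28
position: [0.5397, -0.1363, 0.1195]
tool_rot: [[-0.041, 0.999, -0.001], [0.999, 0.041, 0.0], [0.0, -0.001, -1.0]]
ft_force: [-1.0, -0.8, -0.3]
grip_width: 0.0263
gripper_force: 39.6
```

```bash
python3 g.py .5718 -.2165 .0230 92.8
```

```text
t 9.2833 p [ 0.5397 -0.1363  0.1195] w 0.0263 f [-1.  -0.8 -0.3]
shift [-0.272  0.096  0.321] turn [-0.002 -0.    -0.01 ]
```

Call:
{"method": "step_arm", "body": {"targets": [[[-0.1,0.04,0],[0,0,0]],[[-0.2,0.07,0],[0,0,0]],[[-0.26,0.09,0],[0,0,0]],[[-0.27,0.096,0.05],[0,0,0]],[[-0.27,0.096,0.15],[0,0,0]],[[-0.27,0.096,0.22],[0,0,0]],[[-0.27,0.096,0.25],[0,0,0]],[[-0.27,0.096,0.25],[0,0,0]]]}}

```text
time_s: 9.95
position: [0.5706, -0.2114, 0.0436]
tool_rot: [[-0.045, 0.999, -0.005], [0.999, 0.045, 0.003], [0.003, -0.004, -1.0]]
ft_force: [-0.9, -0.1, -0.1]
grip_width: 0.0259
gripper_force: 39.6
```

```bash
python3 g.py .5718 -.2165 .0230 92.8
```

```text
t 9.95 p [ 0.5706 -0.2114  0.0436] w 0.0259 f [-0.9 -0.1 -0.1]
shift [-0.017  0.004  0.069] turn [-0.006 -0.004 -0.004]
```

Call:
{"method": "step_arm", "body": {"targets": [[[-0.01,0.004,0.0],[0,0,0]],[[-0.01,0.004,0.03],[0,0,0]],[[-0.01,0.004,0.05],[0,0,0]],[[-0.01,0.004,0.058],[0,0,0]],[[-0.01,0.004,0.062],[0,0,0]],[[-0.01,0.004,0.066],[0,0,0]],[[-0.01,0.004,0.069],[0,0,0]],[[-0.01,0.004,0.071],[0,0,0]],[[-0.01,0.004,0.071],[0,0,0]]]}}

```text
time_s: 10.7
position: [0.5732, -0.2163, 0.0247]
tool_rot: [[-0.044, 0.999, 0.0], [0.999, 0.044, -0.0], [-0.0, 0.0, -1.0]]
ft_force: [-0.0, -0.8, -0.4]
grip_width: 0.0265
gripper_force: 39.6
```

Call:
{"method": "step_arm", "body": {"targets": [[[0,0,0.003],[0,0,0]],[[0,0,0.005],[0,0,0]],[[0,0,0.007],[0,0,0]],[[0,0,0.007],[0,0,0]]]}}

```text
time_s: 11.03
position: [0.5732, -0.2164, 0.0231]
tool_rot: [[-0.044, 0.999, 0.0], [0.999, 0.044, -0.0], [-0.0, 0.0, -1.0]]
ft_force: [-1.2, 1.6, 3.9]
grip_width: 0.0264
gripper_force: 40.2
```

Contact. I'll release and lift, then head for the focus wheel.

Call:
{"method": "step_arm", "body": {"targets": [[[0,0,0],[0,0,0]],[[0,0,0],[0,0,0]],[[0,0,0],[0,0,0]],[[0,0,0],[0,0,0]],[[0,0,0],[0,0,0]],[[0,0,-0.05],[0,0,0]],[[0,0,-0.15],[0,0,0]],[[0,0,-0.28],[0,0,0]],[[0,0,-0.35],[0,0,0]],[[0,0,-0.35],[0,0,0]]], "jaw": 50}}

```text
time_s: 11.87
position: [0.575, -0.2173, 0.1328]
tool_rot: [[-0.044, 0.999, 0.008], [0.999, 0.044, -0.005], [-0.005, 0.008, -1.0]]
ft_force: [0.1, -0.1, 0.6]
grip_width: 0.0502
gripper_force: 0.0
```

Call:
{"method": "step_arm", "body": {"targets": [[[0.95,-0.3,0],[0,0,0.06]],[[0.95,-0.3,0],[0,0,0.06]],[[0.95,-0.3,0],[0,0,0.06]],[[0.95,-0.3,0],[0,0,0.06]],[[0.95,-0.3,0],[0,0,0.06]],[[0.95,-0.3,0],[0,0,0.06]],[[0.95,-0.3,0],[0,0,0.06]],[[0.95,-0.3,0],[0,0,0.06]],[[0.95,-0.3,0],[0,0,0.06]]]}}

```text
time_s: 12.62
position: [0.4695, 0.0664, 0.1273]
tool_rot: [[-0.001, 1.0, -0.001], [1.0, 0.001, 0.0], [0.0, -0.001, -1.0]]
ft_force: [-0.1, -0.4, 0.2]
grip_width: 0.05
gripper_force: 0.0
```

```bash
python3 g.py .3445 .2897 .0187 90
```

```text
t 12.6167 p [0.4695 0.0664 0.1273] w 0.05 f [-0.1 -0.4  0.2]
shift [ 0.745 -0.416  0.363] turn [-0.001 -0.     0.001]
```

Call:
{"method": "step_arm", "body": {"targets": [[[0.745,-0.416,0],[0,0,0]],[[0.745,-0.416,0],[0,0,0]],[[0.745,-0.416,0],[0,0,0]],[[0.745,-0.416,0],[0,0,0]],[[0.745,-0.416,0],[0,0,0]],[[0.745,-0.416,0],[0,0,0]],[[0.745,-0.416,0.1],[0,0,0]],[[0.745,-0.416,0.2],[0,0,0]],[[0.745,-0.416,0.22],[0,0,0]],[[0.745,-0.416,0.22],[0,0,0]]]}}

```text
time_s: 13.45
position: [0.3467, 0.2872, 0.0601]
tool_rot: [[0.004, 1.0, -0.004], [1.0, -0.004, -0.002], [-0.002, -0.004, -1.0]]
ft_force: [0.6, -0.7, -0.0]
grip_width: 0.0498
gripper_force: 0.0
```

```bash
python3 g.py .3445 .2897 .0190 90; python3 - <<'E'
from rig import get_image
import cv2
d=get_image('side');c=d['img'][210:300,290:407]
cv2.imwrite('pics/s3.png',cv2.resize(c[:,:,::-1],(780,600),interpolation=cv2.INTER_CUBIC))
E
```

```text
t 13.45 p [0.3467 0.2872 0.0601] w 0.0498 f [ 0.6 -0.7 -0. ]
shift [ 0.008 -0.007  0.137] turn [-0.005  0.002 -0.005]
```

View pics/s3.png

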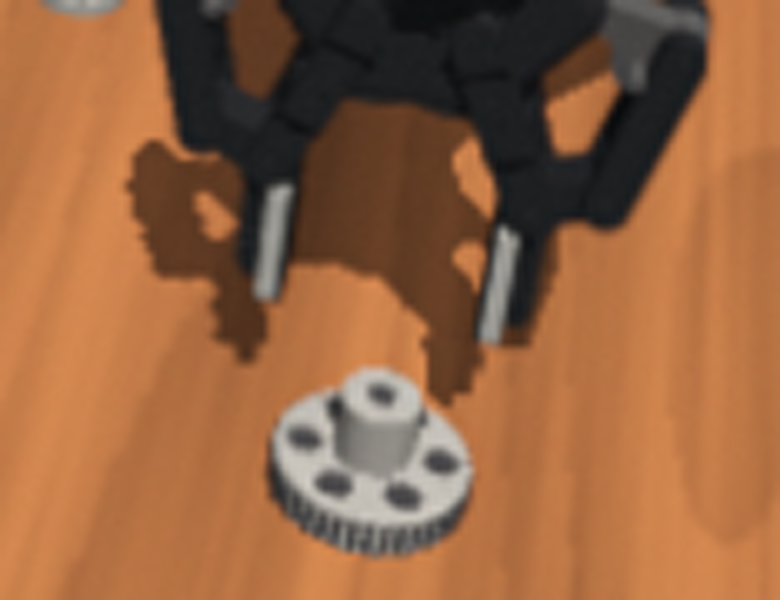

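The hub at (380,390) sits midway between the fingers (265,295 and 490,340). I'll descend, grip and lift.

Call:
{"method": "step_arm", "body": {"targets": [[[0.005,-0.005,0.0],[0,0,0]],[[0.005,-0.005,0.04],[0,0,0]],[[0.005,-0.005,0.09],[0,0,0]],[[0.005,-0.005,0.13],[0,0,0]],[[0.005,-0.005,0.14],[0,0,0]],[[0.005,-0.005,0.14],[0,0,0]]]}}

```text
time_s: 14.0
position: [0.3456, 0.2896, 0.02]
tool_rot: [[0.004, 1.0, 0.001], [1.0, -0.004, 0.0], [0.0, 0.001, -1.0]]
ft_force: [-0.2, -0.3, 0.3]
grip_width: 0.0502
gripper_force: 0.0
```

Call:
{"method": "step_arm", "body": {"targets": [[[0,0,0],[0,0,0]],[[0,0,0],[0,0,0]],[[0,0,0],[0,0,0]],[[0,0,0],[0,0,0]],[[0,0,0],[0,0,0]],[[0,0,0],[0,0,0]],[[0,0,0],[0,0,0]],[[0,0,0],[0,0,0]]], "jaw": 5, "grip_force": 60}}

```text
time_s: 14.67
position: [0.3454, 0.2899, 0.0207]
tool_rot: [[0.003, 1.0, 0.002], [1.0, -0.003, 0.001], [0.001, 0.002, -1.0]]
ft_force: [-1.1, -1.0, 9.1]
grip_width: 0.0194
gripper_force: 58.4
```

Call:
{"method": "step_arm", "body": {"targets": [[[0,0,-0.05],[0,0,0]],[[0,0,-0.13],[0,0,0]],[[0,0,-0.22],[0,0,0]],[[0,0,-0.28],[0,0,0]],[[0,0,-0.3],[0,0,0]],[[0,0,-0.3],[0,0,0]]]}}

```text
time_s: 15.17
position: [0.3455, 0.29, 0.1108]
tool_rot: [[0.003, 1.0, 0.003], [1.0, -0.003, 0.001], [0.001, 0.003, -1.0]]
ft_force: [0.1, -0.5, -2.7]
grip_width: 0.0194
gripper_force: 59.0
```

```bash
python3 - <<'E'
from math import *
a=radians(-3.1)
for s in (.04,-.045): print(.573-s*sin(a),.243+s*cos(a))
E
python3 g.py .5752 .283 .025 86.9
```

```text
0.575163152519391 0.28294146681304844
0.570566453415685 0.19806584983532047
t 15.1667 p [0.3455 0.29   0.1108] w 0.0194 f [ 0.1 -0.5 -2.7]
shift [-0.022  0.765  0.288] turn [ 0.004 -0.002  0.065]
```

Call:
{"method": "step_arm", "body": {"targets": [[[0,0.1,0],[0,0,0]],[[0,0.22,0],[0,0,0.02]],[[-0.01,0.34,0],[0,0,0.04]],[[-0.01,0.46,0],[0,0,0.06]],[[-0.02,0.58,0],[0,0,0.065]],[[-0.02,0.68,0],[0,0,0.065]],[[-0.022,0.75,0],[0,0,0.065]],[[-0.022,0.765,0.05],[0,0,0.065]],[[-0.022,0.765,0.12],[0,0,0.065]],[[-0.022,0.765,0.15],[0,0,0.065]]]}}

```text
time_s: 16.0
position: [0.5731, 0.2818, 0.0599]
tool_rot: [[0.054, 0.999, -0.006], [0.999, -0.054, -0.002], [-0.002, -0.006, -1.0]]
ft_force: [-0.4, -0.1, -3.2]
grip_width: 0.0192
gripper_force: 59.3
```

Call:
{"method": "step_arm", "body": {"targets": [[[0,0,0.01],[0,0,0]],[[0,0,0.02],[0,0,0]],[[0,0,0.02],[0,0,0]],[[0,0,0.02],[0,0,0]]]}}

```text
time_s: 16.33
position: [0.5746, 0.2827, 0.0592]
tool_rot: [[0.054, 0.999, 0.001], [0.999, -0.054, 0.0], [0.0, 0.001, -1.0]]
ft_force: [-0.8, 0.2, -1.5]
grip_width: 0.0194
gripper_force: 59.3
```

```bash
python3 g.py .5752 .283 .0237 86.9; python3 - <<'E'
from rig import get_image
import cv2
d=get_image('side');c=d['img'][185:285,180:310]
cv2.imwrite('pics/s4.png',cv2.resize(c[:,:,::-1],(780,600),interpolation=cv2.INTER_CUBIC))
E
```

```text
t 16.3333 p [0.5746 0.2827 0.0592] w 0.0194 f [-0.8  0.2 -1.5]
shift [0.001 0.002 0.118] turn [ 0.001 -0.     0.001]
```

View pics/s4.png

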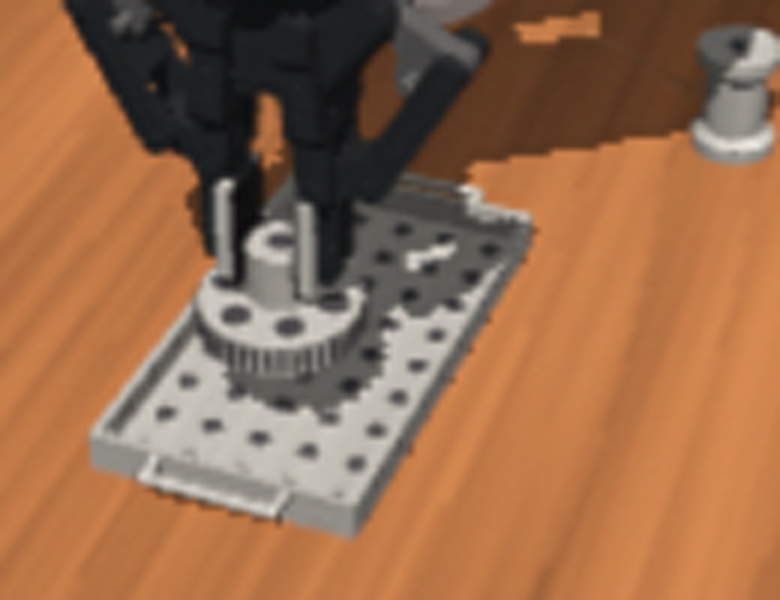

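The wheel (280,310) hangs level above the middle of the near half of the basket. I'll lower it.

Call:
{"method": "step_arm", "body": {"targets": [[[0,0,0.04],[0,0,0]],[[0,0,0.08],[0,0,0]],[[0,0,0.1],[0,0,0]],[[0,0,0.106],[0,0,0]],[[0,0,0.11],[0,0,0]],[[0,0,0.114],[0,0,0]],[[0,0,0.117],[0,0,0]],[[0,0,0.119],[0,0,0]],[[0,0,0.119],[0,0,0]]]}}

```text
time_s: 17.13
position: [0.5747, 0.2826, 0.0238]
tool_rot: [[0.054, 0.999, 0.001], [0.999, -0.054, 0.0], [0.0, 0.001, -1.0]]
ft_force: [-1.1, -0.8, 3.5]
grip_width: 0.0192
gripper_force: 59.9
```

Call:
{"method": "step_arm", "body": {"targets": [[[0,0,0],[0,0,0]],[[0,0,0],[0,0,0]],[[0,0,0],[0,0,0]],[[0,0,0],[0,0,0]],[[0,0,0],[0,0,0]],[[0,0,-0.05],[0,0,0]],[[0,0,-0.15],[0,0,0]],[[0,0,-0.28],[0,0,0]],[[0,0,-0.35],[0,0,0]],[[0,0,-0.35],[0,0,0]]], "jaw": 55}}

```text
time_s: 17.97
position: [0.5765, 0.2832, 0.1334]
tool_rot: [[0.054, 0.999, 0.009], [0.999, -0.054, 0.003], [0.003, 0.009, -1.0]]
ft_force: [0.7, 1.2, 0.2]
grip_width: 0.0549
gripper_force: 0.0
```

```bash
python3 g.py .4697 .07 .012 90
```

```text
t 17.9667 p [0.5765 0.2832 0.1334] w 0.0549 f [0.7 1.2 0.2]
shift [-0.73  -0.321  0.399] turn [ 0.012 -0.004 -0.068]
```

Call:
{"method": "step_arm", "body": {"targets": [[[-0.73,-0.321,0],[0,0,-0.068]],[[-0.73,-0.321,0],[0,0,-0.068]],[[-0.73,-0.321,0],[0,0,-0.068]],[[-0.73,-0.321,0],[0,0,-0.068]],[[-0.73,-0.321,0],[0,0,-0.068]],[[-0.73,-0.321,0],[0,0,-0.068]],[[-0.73,-0.321,0],[0,0,-0.068]],[[-0.73,-0.321,0.1],[0,0,-0.068]],[[-0.73,-0.321,0.2],[0,0,-0.068]],[[-0.73,-0.321,0.2],[0,0,-0.068]]]}}

```text
time_s: 18.8
position: [0.4641, 0.0692, 0.0639]
tool_rot: [[0.001, 1.0, -0.008], [1.0, -0.001, 0.001], [0.001, -0.008, -1.0]]
ft_force: [-1.3, -0.2, -1.2]
grip_width: 0.055
gripper_force: 0.0
```

```bash
python3 g.py .4697 .07 .012 90
```

```text
t 18.8 p [0.4641 0.0692 0.0639] w 0.055 f [-1.3 -0.2 -1.2]
shift [0.002 0.02  0.173] turn [-0.01  -0.001 -0.001]
```

Call:
{"method": "step_arm", "body": {"targets": [[[0,0.01,0],[0,0,0]],[[0,0.01,0],[0,0,0]],[[0,0.01,0],[0,0,0]]]}}

```text
time_s: 19.05
position: [0.4706, 0.0692, 0.0692]
tool_rot: [[-0.0, 1.0, 0.003], [1.0, 0.0, -0.0], [-0.0, 0.003, -1.0]]
ft_force: [0.1, 0.5, -0.5]
grip_width: 0.0549
gripper_force: 0.0
```

```bash
python3 g.py .4697 .07 .012 90
```

```text
t 19.05 p [0.4706 0.0692 0.0692] w 0.0549 f [ 0.1  0.5 -0.5]
shift [ 0.003 -0.003  0.191] turn [0.003 0.    0.   ]
```

Call:
{"method": "step_arm", "body": {"targets": [[[0.002,-0.002,0.04],[0,0,0]],[[0.002,-0.002,0.09],[0,0,0]],[[0.002,-0.002,0.14],[0,0,0]],[[0.002,-0.002,0.18],[0,0,0]],[[0.002,-0.002,0.19],[0,0,0]],[[0.002,-0.002,0.19],[0,0,0]]]}}

```text
time_s: 19.55
position: [0.4692, 0.0697, 0.0112]
tool_rot: [[0.0, 1.0, 0.0], [1.0, -0.0, -0.0], [-0.0, 0.0, -1.0]]
ft_force: [-0.3, 0.0, -0.4]
grip_width: 0.0552
gripper_force: 0.0
```

Call:
{"method": "step_arm", "body": {"targets": [[[0,0,0],[0,0,0]],[[0,0,0],[0,0,0]],[[0,0,0],[0,0,0]],[[0,0,0],[0,0,0]],[[0,0,0],[0,0,0]],[[0,0,0],[0,0,0]],[[0,0,0],[0,0,0]],[[0,0,0],[0,0,0]]], "jaw": 10, "grip_force": 50}}

```text
time_s: 20.22
position: [0.4695, 0.0696, 0.012]
tool_rot: [[0.0, 1.0, 0.002], [1.0, -0.0, -0.0], [-0.0, 0.002, -1.0]]
ft_force: [-1.1, 0.4, 5.5]
grip_width: 0.0298
gripper_force: 48.8
```

Call:
{"method": "step_arm", "body": {"targets": [[[0,0,-0.05],[0,0,0]],[[0,0,-0.13],[0,0,0]],[[0,0,-0.22],[0,0,0]],[[0,0,-0.28],[0,0,0]],[[0,0,-0.3],[0,0,0]],[[0,0,-0.3],[0,0,0]]]}}

```text
time_s: 20.72
position: [0.4695, 0.0696, 0.1023]
tool_rot: [[0.0, 1.0, 0.004], [1.0, -0.0, -0.0], [-0.0, 0.004, -1.0]]
ft_force: [1.0, 1.2, -1.8]
grip_width: 0.0293
gripper_force: 49.4
```

```bash
python3 g.py .5706 .198 .016 86.9; python3 - <<'E'
from rig import get_image
import cv2
d=get_image('side');c=d['img'][120:260,190:372]
cv2.imwrite('pics/s5.png',cv2.resize(c[:,:,::-1],(780,600),interpolation=cv2.INTER_CUBIC))
E
```

```text
t 20.7167 p [0.4695 0.0696 0.1023] w 0.0293 f [ 1.   1.2 -1.8]
shift [0.428 0.336 0.289] turn [0.005 0.    0.068]
```

View pics/s5.png

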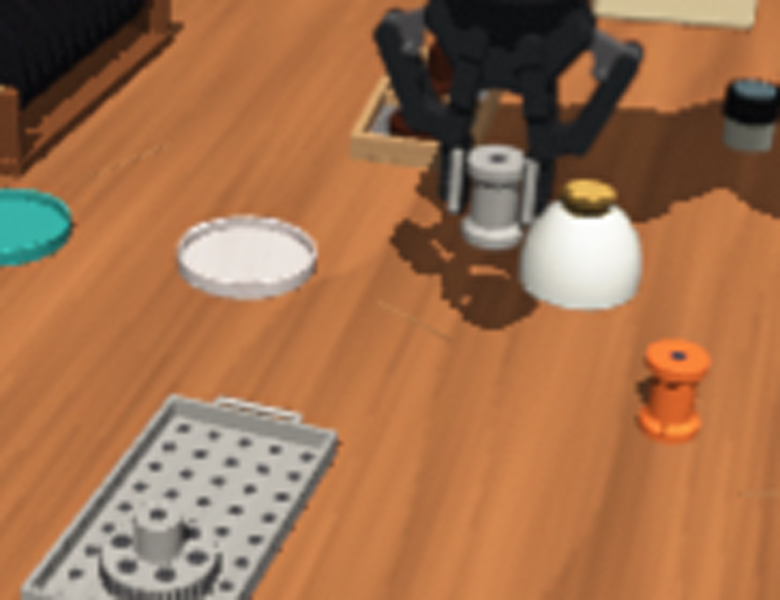

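The roller (495,195) is held upright and the wheel (158,560) lies flat in the basket. I'll carry the roller to the other end.

Call:
{"method": "step_arm", "body": {"targets": [[[0.07,0.05,0],[0,0,0.01]],[[0.15,0.12,0],[0,0,0.03]],[[0.24,0.19,0],[0,0,0.05]],[[0.33,0.26,0],[0,0,0.065]],[[0.4,0.31,0],[0,0,0.065]],[[0.428,0.336,0],[0,0,0.065]],[[0.428,0.336,0.05],[0,0,0.065]],[[0.428,0.336,0.12],[0,0,0.065]],[[0.428,0.336,0.17],[0,0,0.065]],[[0.428,0.336,0.17],[0,0,0.065]]]}}

```text
time_s: 21.6
position: [0.5673, 0.1977, 0.045]
tool_rot: [[0.051, 0.999, -0.009], [0.999, -0.051, -0.001], [-0.002, -0.009, -1.0]]
ft_force: [-0.2, -0.5, -1.4]
grip_width: 0.0296
gripper_force: 49.5
```

Call:
{"method": "step_arm", "body": {"targets": [[[0,0,0.03],[0,0,0]],[[0,0,0.05],[0,0,0]],[[0,0,0.05],[0,0,0]],[[0,0,0.05],[0,0,0]]]}}

```text
time_s: 21.93
position: [0.5698, 0.1979, 0.0349]
tool_rot: [[0.052, 0.999, 0.0], [0.999, -0.052, 0.0], [0.0, 0.0, -1.0]]
ft_force: [0.0, 0.6, -1.5]
grip_width: 0.0297
gripper_force: 49.5
```

```bash
python3 g.py .5706 .198 .015 86.9
```

```text
t 21.9333 p [0.5698 0.1979 0.0349] w 0.0297 f [ 0.   0.6 -1.5]
shift [0.    0.003 0.066] turn [ 0.    -0.     0.003]
```

Call:
{"method": "step_arm", "body": {"targets": [[[0,0.002,0.02],[0,0,0]],[[0,0.002,0.04],[0,0,0]],[[0,0.002,0.052],[0,0,0]],[[0,0.002,0.058],[0,0,0]],[[0,0.002,0.062],[0,0,0]],[[0,0.002,0.065],[0,0,0]],[[0,0.002,0.067],[0,0,0]],[[0,0.002,0.067],[0,0,0]]]}}

```text
time_s: 22.6
position: [0.5704, 0.198, 0.0151]
tool_rot: [[0.051, 0.999, 0.0], [0.999, -0.051, 0.0], [0.0, 0.0, -1.0]]
ft_force: [-0.8, 0.5, 2.0]
grip_width: 0.0296
gripper_force: 49.7
```

Call:
{"method": "step_arm", "body": {"targets": [[[0,0,0.001],[0,0,0]],[[0,0,0.001],[0,0,0]],[[0,0,0.001],[0,0,0]],[[0,0,0.001],[0,0,0]],[[0,0,0],[0,0,0]],[[0,0,-0.05],[0,0,0]],[[0,0,-0.15],[0,0,0]],[[0,0,-0.28],[0,0,0]],[[0,0,-0.38],[0,0,0]],[[0,0,-0.38],[0,0,0]]], "jaw": 48}}

```text
time_s: 23.43
position: [0.5729, 0.1984, 0.1353]
tool_rot: [[0.051, 0.999, 0.011], [0.999, -0.051, 0.002], [0.002, 0.011, -1.0]]
ft_force: [0.4, 0.0, 0.1]
grip_width: 0.0482
gripper_force: 0.0
```

```bash
python3 g.py .4701 .42 .011 90
```

```text
t 23.4333 p [0.5729 0.1984 0.1353] w 0.0482 f [0.4 0.  0.1]
shift [ 0.719 -0.385  0.412] turn [ 0.014 -0.002 -0.065]
```

Call:
{"method": "step_arm", "body": {"targets": [[[0.719,-0.38,0],[0,0,-0.065]],[[0.719,-0.38,0],[0,0,-0.065]],[[0.719,-0.38,0],[0,0,-0.065]],[[0.719,-0.38,0],[0,0,-0.065]],[[0.719,-0.38,0],[0,0,-0.065]],[[0.719,-0.38,0],[0,0,-0.065]],[[0.719,-0.38,0],[0,0,-0.065]],[[0.719,-0.38,0.1],[0,0,-0.065]],[[0.719,-0.38,0.2],[0,0,-0.065]],[[0.719,-0.38,0.24],[0,0,-0.065]]], "jaw": 65}}

```text
time_s: 24.27
position: [0.466, 0.4183, 0.0527]
tool_rot: [[0.0, 1.0, -0.005], [1.0, -0.0, -0.003], [-0.003, -0.005, -1.0]]
ft_force: [0.2, -0.7, -0.2]
grip_width: 0.065
gripper_force: 0.0
```

Call:
{"method": "step_arm", "body": {"targets": [[[0,0,0],[0,0,0]],[[0,0,0],[0,0,0]],[[0,0,0],[0,0,0]]]}}

```text
time_s: 24.52
position: [0.4683, 0.4194, 0.0579]
tool_rot: [[0.001, 1.0, 0.002], [1.0, -0.001, 0.001], [0.001, 0.002, -1.0]]
ft_force: [0.2, 0.2, 0.3]
grip_width: 0.0647
gripper_force: 0.0
```

```bash
python3 g.py .4701 .42 .011 90
```

```text
t 24.5167 p [0.4683 0.4194 0.0579] w 0.0647 f [0.2 0.2 0.3]
shift [0.002 0.006 0.156] turn [ 0.002 -0.001 -0.001]
```

Call:
{"method": "step_arm", "body": {"targets": [[[0.002,0.006,0.04],[0,0,0]],[[0.002,0.006,0.08],[0,0,0]],[[0.002,0.006,0.12],[0,0,0]],[[0.002,0.006,0.15],[0,0,0]],[[0.002,0.006,0.156],[0,0,0]],[[0.002,0.006,0.156],[0,0,0]]]}}

```text
time_s: 25.02
position: [0.4693, 0.4197, 0.0092]
tool_rot: [[0.0, 1.0, -0.001], [1.0, -0.0, -0.001], [-0.001, -0.001, -1.0]]
ft_force: [0.4, -0.2, 0.4]
grip_width: 0.0652
gripper_force: 0.0
```

Call:
{"method": "step_arm", "body": {"targets": [[[0,0,0],[0,0,0]],[[0,0,0],[0,0,0]],[[0,0,0],[0,0,0]],[[0,0,0],[0,0,0]],[[0,0,0],[0,0,0]],[[0,0,0],[0,0,0]],[[0,0,0],[0,0,0]],[[0,0,0],[0,0,0]]], "jaw": 20, "grip_force": 30}}

```text
time_s: 25.68
position: [0.4699, 0.4201, 0.0108]
tool_rot: [[0.0, 1.0, 0.002], [1.0, -0.0, 0.001], [0.001, 0.002, -1.0]]
ft_force: [-0.6, -0.5, 6.3]
grip_width: 0.0385
gripper_force: 30.5
```

Call:
{"method": "step_arm", "body": {"targets": [[[0,0,-0.05],[0,0,0]],[[0,0,-0.13],[0,0,0]],[[0,0,-0.22],[0,0,0]],[[0,0,-0.31],[0,0,0]],[[0,0,-0.37],[0,0,0]],[[0,0,-0.4],[0,0,0]],[[0,0,-0.4],[0,0,0]],[[0,0,-0.4],[0,0,0]]]}}

```text
time_s: 26.35
position: [0.4691, 0.4196, 0.129]
tool_rot: [[0.0, 1.0, -0.001], [1.0, -0.0, -0.001], [-0.001, -0.001, -1.0]]
ft_force: [-0.1, -0.3, -0.3]
grip_width: 0.0388
gripper_force: 30.3
```

```bash
python3 g.py .6315 -.0085 .015 90; python3 - <<'E'
from rig import get_image
import cv2
d=get_image('side');c=d['img'][200:350,180:375]
cv2.imwrite('pics/s6.png',cv2.resize(c[:,:,::-1],(780,600),interpolation=cv2.INTER_CUBIC))
E
```

```text
t 26.35 p [0.4691 0.4196 0.129 ] w 0.0388 f [-0.1 -0.3 -0.3]
shift [-1.427  0.542  0.38 ] turn [-0.001  0.001 -0.001]
```

View pics/s6.png

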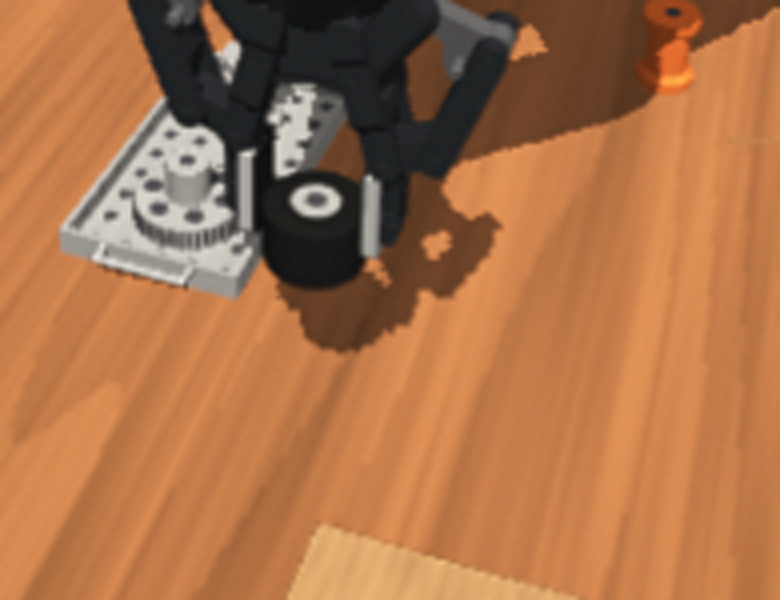

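The pad (315,225) is held upright with the washer up. I'll carry it to the tin at height.

Call:
{"method": "step_arm", "body": {"targets": [[[-0.08,0.03,0],[0,0,0]],[[-0.18,0.07,0],[0,0,0]],[[-0.3,0.115,0],[0,0,0]],[[-0.42,0.16,0],[0,0,0]],[[-0.54,0.205,0],[0,0,0]],[[-0.66,0.25,0],[0,0,0]],[[-0.78,0.295,0],[0,0,0]],[[-0.88,0.335,0],[0,0,0]],[[-0.96,0.365,0],[0,0,0]],[[-1.0,0.38,0],[0,0,0]]]}}

```text
time_s: 27.23
position: [0.5837, 0.1168, 0.1282]
tool_rot: [[0.003, 1.0, -0.003], [1.0, -0.003, -0.0], [-0.0, -0.003, -1.0]]
ft_force: [-0.0, 0.2, -0.2]
grip_width: 0.0386
gripper_force: 30.3
```

```bash
python3 g.py .6315 -.0085 .0138 90
```

```text
t 27.2333 p [0.5837 0.1168 0.1282] w 0.0386 f [-0.   0.2 -0.2]
shift [-0.417  0.162  0.381] turn [-0.003  0.001 -0.004]
```

Call:
{"method": "step_arm", "body": {"targets": [[[-0.1,0.04,0],[0,0,0]],[[-0.2,0.08,0],[0,0,0]],[[-0.3,0.12,0],[0,0,0]],[[-0.38,0.15,0],[0,0,0]],[[-0.41,0.16,0],[0,0,0]],[[-0.412,0.16,0.06],[0,0,0]],[[-0.412,0.16,0.15],[0,0,0]],[[-0.412,0.16,0.24],[0,0,0]],[[-0.412,0.16,0.3],[0,0,0]],[[-0.412,0.16,0.3],[0,0,0]]]}}

```text
time_s: 28.07
position: [0.6284, -0.0023, 0.0351]
tool_rot: [[-0.0, 1.0, -0.009], [1.0, 0.0, 0.002], [0.002, -0.009, -1.0]]
ft_force: [0.2, 0.7, -1.0]
grip_width: 0.0384
gripper_force: 30.4
```

Call:
{"method": "step_arm", "body": {"targets": [[[0,0,0],[0,0,0]],[[0,0,0],[0,0,0]],[[0,0,0],[0,0,0]]]}}

```text
time_s: 28.32
position: [0.6319, -0.0035, 0.0414]
tool_rot: [[-0.0, 1.0, 0.002], [1.0, 0.0, -0.0], [-0.0, 0.002, -1.0]]
ft_force: [-0.7, -1.0, 0.1]
grip_width: 0.0382
gripper_force: 30.4
```

```bash
python3 g.py .6315 -.0085 .0138 90; python3 - <<'E'
from rig import get_image
import cv2
d=get_image('side');c=d['img'][120:220,180:310]
cv2.imwrite('pics/s7.png',cv2.resize(c[:,:,::-1],(780,600),interpolation=cv2.INTER_CUBIC))
E
```

```text
t 28.3167 p [ 0.6319 -0.0035  0.0414] w 0.0382 f [-0.7 -1.   0.1]
shift [-0.016 -0.002  0.092] turn [0.003 0.001 0.   ]
```

View pics/s7.png

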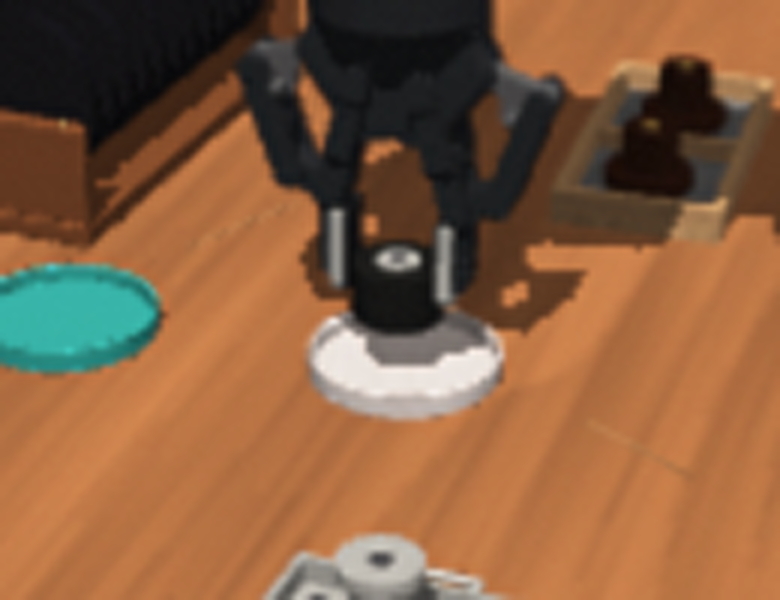

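The pad (398,285) is above the middle of the tin (405,362), and both caps are in their bays. I'll lower it.

Call:
{"method": "step_arm", "body": {"targets": [[[-0.014,0,0.02],[0,0,0]],[[-0.014,0,0.05],[0,0,0]],[[-0.014,0,0.07],[0,0,0]],[[-0.014,0,0.08],[0,0,0]],[[-0.014,0,0.085],[0,0,0]],[[-0.014,0,0.089],[0,0,0]],[[-0.014,0,0.092],[0,0,0]],[[-0.014,0,0.093],[0,0,0]],[[-0.014,0,0.093],[0,0,0]]]}}

```text
time_s: 29.12
position: [0.6307, -0.008, 0.0137]
tool_rot: [[0.0, 1.0, -0.001], [1.0, -0.0, -0.0], [-0.0, -0.001, -1.0]]
ft_force: [-9.2, -0.2, 15.0]
grip_width: 0.0387
gripper_force: 31.8
```

Call:
{"method": "step_arm", "body": {"targets": [[[0,0,-0.003],[0,0,0]],[[0,0,-0.003],[0,0,0]],[[0,0,-0.003],[0,0,0]]]}}

```text
time_s: 29.37
position: [0.6313, -0.008, 0.0138]
tool_rot: [[0.0, 1.0, 0.0], [1.0, -0.0, -0.0], [-0.0, 0.0, -1.0]]
ft_force: [-3.4, -0.2, 8.4]
grip_width: 0.0384
gripper_force: 31.1
```

Call:
{"method": "step_arm", "body": {"targets": [[[0,0,0],[0,0,0]],[[0,0,0],[0,0,0]],[[0,0,0],[0,0,0]],[[0,0,0],[0,0,0]],[[0,0,0],[0,0,0]],[[0,0,-0.05],[0,0,0]],[[0,0,-0.15],[0,0,0]],[[0,0,-0.28],[0,0,0]],[[0,0,-0.4],[0,0,0]],[[0,0,-0.5],[0,0,0]]], "jaw": 58}}

```text
time_s: 30.2
position: [0.6314, -0.0081, 0.1657]
tool_rot: [[0.0, 1.0, 0.002], [1.0, -0.0, -0.0], [-0.0, 0.002, -1.0]]
ft_force: [0.0, 0.6, 0.3]
grip_width: 0.0582
gripper_force: 0.0
```

Call:
{"method": "step_arm", "body": {"targets": [[[0,-0.5,-0.1],[0,0,0]],[[0,-0.5,-0.2],[0,0,0]],[[0,-0.5,-0.2],[0,0,0]],[[0,-0.5,-0.2],[0,0,0]],[[0,-0.5,-0.2],[0,0,0]],[[0,-0.5,-0.2],[0,0,0]]]}}

```text
time_s: 30.7
position: [0.4806, -0.008, 0.2243]
tool_rot: [[0.001, 1.0, 0.003], [1.0, -0.001, -0.001], [-0.001, 0.003, -1.0]]
ft_force: [0.5, 0.2, -0.2]
grip_width: 0.0579
gripper_force: 0.0
```

```bash
python3 - <<'E'
from rig import get_image
import cv2
from h import *
np.set_printoptions(precision=4,suppress=True)
d=get_image('side');c=d['img'][100:300,180:440]
cv2.imwrite('pics/s8.png',cv2.resize(c[:,:,::-1],(780,600),interpolation=cv2.INTER_CUBIC))
t=get_image('top')
cv2.imwrite('pics/t8.png',cv2.resize(t['img'][150:300,120:420][:,:,::-1],(800,400),interpolation=cv2.INTER_CUBIC))
C={'side':cloud(d),'top':cloud(t)}
for n,x,y,r,z in [('pad',.631,-.008,.035,.029),('roller',.5704,.198,.03,.047),('wheel',.5747,.2826,.02,.037),('cap1',.574,-.296,.025,.038),('cap2',.573,-.216,.025,.038),('shade',.436,-.056,.03,.06),('loupe',.3535,-.291,.03,.04),('orange',.366,.082,.03,.044)]:
    for k in C:
        q=near(C[k],(x,y),r,z-.008,z+.012)
        print(n,k,len(q),q.mean(0) if len(q) else '',q[:,2].std() if len(q) else '')
E
```

```text
pad side 126 [ 0.6286 -0.0023  0.0277] 0.0024773399012965073
pad top 154 [ 0.6334 -0.0086  0.0291] 0.0026946748310421975
roller side 136 [0.5687 0.2018 0.0463] 0.001711275058488782
roller top 99 [0.5727 0.1974 0.0472] 0.002716108615256817
wheel side 96 [0.5734 0.286  0.0353] 0.002456211947409011
wheel top 48 [0.5773 0.2815 0.0376] 0.0031047379293435234
cap1 side 47 [ 0.5727 -0.2921  0.036 ] 0.0027478331748089124
cap1 top 72 [ 0.5762 -0.2974  0.0385] 0.003243239364988575
cap2 side 52 [ 0.5713 -0.2118  0.0359] 0.002690525211046479
cap2 top 83 [ 0.5759 -0.216   0.038 ] 0.0028906506704356027
shade side 88 [ 0.4342 -0.0517  0.0583] 0.0026185260875178033
shade top 0  
loupe side 91 [ 0.3545 -0.2846  0.0391] 0.0029579281487155866
loupe top 167 [ 0.356  -0.2918  0.0406] 0.002817685949274499
orange side 120 [0.3661 0.0862 0.043 ] 0.0018374122704928235
orange top 31 [0.3698 0.0899 0.0445] 0.0027464297135359186
```

View pics/s8.png

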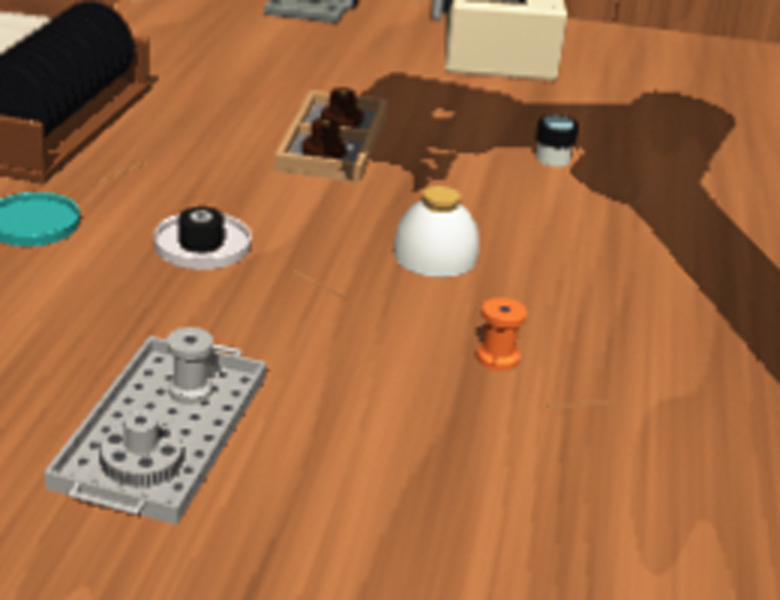

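View pics/t8.png

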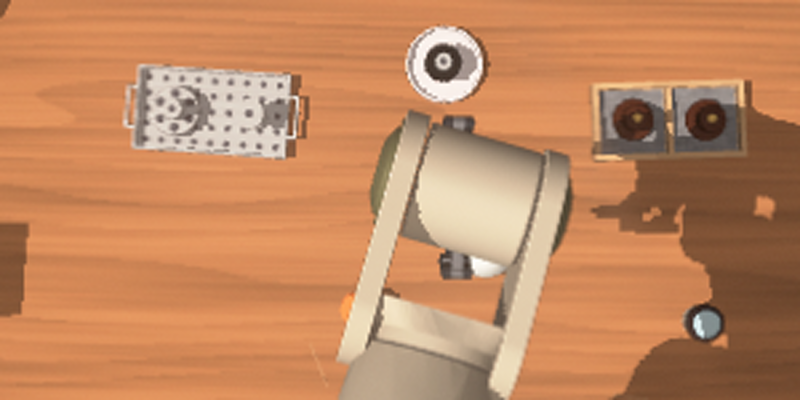

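All five parts are upright in their containers: pad in the tin (443,62), caps in separate bays (634,120 and 705,120), wheel and roller apart in the basket. The shade, loupe and orange roller haven't moved. I'll hand it in.

```bash
python3 -c "
from rig import close_job
print(close_job())"
```

```text
the job is handed in; nothing more can be done
None
```

The job is handed in at about 31 s: the last pictures show all five parts upright in their containers, with the wheel and roller apart, and the lamp shade, loupe and orange roller where they stood.

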